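# Put the setting block away in the latched caddy tray

## Task

The tray of the small grey steel caddy sits on its half-catch. Press the release plunger on top so the tray pops right out, set the ground steel setting block flat in it, then push the tray gently home, past the half-catch, until it clicks a second time and stays shut. Don't force plunger or tray, don't drop the block, and leave the other things on the table where they are.

Things in the scene. Friction and masses are not known exactly. Their poses are not given: they have to be found in the camera images.
- caddy: Low grey sheet-steel cabinet bolted to the table, 172 mm deep (its x), 90 mm wide (its y), 54 mm high, with one tray that slides out of its open front. Origin: on the table, on its centre line, 65 mm behind its front edge; the front faces its own -x, z up. A low bolting ear sticks out 17 mm at each side.
- release_top (a point): Centre of the flat round top, 26 mm across, of the steel release plunger, which stands in a collar on the cabinet's top, 110 mm behind its front edge; 66 mm above the table when up.
- plunger_slide (a joint): How far the plunger is pressed straight down, m: 0 up, 0.008 down on a hard stop. Its spring takes 2.5 N to start and 6 N fully down; 4 to 6 mm down frees the tray. It comes up by itself. As the tray is pushed in past either catch, it dips 6 mm by itself and snaps up again at the click. Over 22 N on it damages it.
- tray_slide (a joint): How far the tray stands out, m: 0.100 fully out, 0.048 on the half-catch, home somewhere from 0.004 to 0.032 (differs each time, shows only by the second click). A spring pushes it out (4 N in, 2.7 N out); nearing each click 8 to 10 N in all, over 13 mm, then it gives way. 2.5 mm past home is a rubber stop. Short of a click it comes out again to the last catch. Over 22 N damages it.
- tray_front (a point): Centre of the outer face of the tray's flat upright front panel, 90 mm wide, 5 mm thick, from 5 to 52 mm above the table; it moves with the tray. The tray goes in along this point's +x; the face looks to -x. The panel never reaches the cabinet's front edge: even home it stands 8 to 36 mm clear of it.
- tray_pocket (a point): Centre of the tray's pocket floor, 10 mm above the table; moves with the tray. The pocket is 90 mm long (this point's x, the sliding direction) and 66 mm wide (y); front panel at its -x end, rear wall and side walls 10 mm high and 4 mm thick. Each side wall is cut away for 46 mm at mid-length, so that fingers pass beside the block. Wholly clear of the cabinet only when the tray is fully out.
- gauge_block: Loose ground steel setting block with six dark holes in its top, 50 mm (its x) by 75 mm (its y) by 25 mm high, 0.7 kg. Origin: centre of its underside. It fits the pocket only with its 75 mm side along the sliding direction, either way round.
- weld_magnet: Bystander: flat red octagonal welding magnet, 78 x 105 x 20 mm; origin centre of underside.
- v_block: Bystander: small steel V-block, 45 x 50 x 42 mm; origin centre of underside.
- tape_measure: Bystander: yellow tape measure, 38 x 99 x 65 mm; origin centre of underside.
- angle_end_b: Bystander: short offcut of angle steel, 30 x 75 x 30 mm; origin centre of underside.
Not all that is in view belongs to the job. Of the things that look like the gauge_block, the smaller one is meant.

How it is judged:
By the outcome, as a careful person would: the job done as asked, in the order asked, and still so for the second after the job is handed in, with the robot touching nothing.
It also fails if it takes over 62 s, if anything falls off the work surface, if the arm or the gripper's body presses on something with over 40 N, if the wrist force passes 120 N, or if a joint passes its speed limit or range.

## Robot

A 7-joint arm with a two-finger parallel gripper is mounted at the origin on the work surface; the furniture and walls round the work are solid. World frame = base frame: x ahead of the robot, y to its left, z up, the work surface at z = 0. Lengths are in m, angles in rad, forces in N, time in s.
With the tool pointing down it reaches from about 0.4 to 0.85 m from the base axis. Payload 10.4 kg.
Tool frame: the origin (TCP) lies at the very end of the fingers, on their centre line; the grasp point (between the pads) lies 19 mm behind it; z points along the fingers, y is the direction in which the jaws open and shut (so a half turn about z gives the same grasp; the last joint's range is limited). The gripper opens to 87 mm and grips with 3 to 60 N. Pads are 19 mm wide; open, the fingers measure 117 mm over their backs; the gripper's body (75 mm by 190 mm) begins 51 mm behind the grasp point.
Start: joints at [1.16, 0.332, -0.065, 1.46, 0.022, 1.35, -0.088], TCP at [0.236, -0.579, 0.194] pointing down, gripper open.
Joint ranges: [-2.6, 2.6], [-0.5, 2.12], [-1.47, 1.34], [0.16, 2.42], [-1.27, 4.41], [0.06, 2.06], [-2.6, 2.6]. Speed limits (rad/s): [2.22, 2.22, 2.79, 2.79, 3.14, 3.14, 3.14].

## Interface

Orientations are given as a unit quaternion [x, y, z, w].
In Python, from bench import r, eyes, job gives the robot as it stands. The module is installed in compiled form; this text tells all that it offers.
- The arm moves only by the tool play_rows, never from a script. Its argument "motion" is a list of rows, each a list of 7 numbers: the shift along the tool's x, y, z as a fraction of full scale, then the turn, a rotation vector about the tool's x, y, z as a fraction of full scale, then the opening in per cent of the stroke, from 0 (shut) to 100 (fully open). A call has 1 to 5 rows; each row is the pose to reach, as a shift and turn from the pose commanded when the call began, along the tool's axes at that moment; what a row does not reach only later rows make up. Full scale, the value 1, is 0.2 m for a shift and 90 degrees for a turn. A row lasts 1/8 s, in which the tool goes at most 62.5 mm and 10.7 degrees, less where a joint would pass 70% of its speed; a pose out of reach is approached as far as the arm can. A call with a number of a shift or a turn outside -1 to 1 is refused whole. A call with a gripper value outside its range is refused whole. The fingers move at their own pace and stop on an object; "squeeze" is the grip in N (left out, the last holds). Time passes only in rows, so rows that repeat a pose let the fingers close. It gives the time, the measured TCP pose, the force and the opening at its end, in the units of the state.
- r.read_state(): the state, without advancing time (a new reading comes with each control period).
- eyes.camera(name): name is "side" or "top" or "wrist"; returns a dict with "image" (384x512x3 uint8, red, green, blue), "mtx" (3x3 intrinsics, pixels), "dist" ([k1, k2, p1, p2, k3] as OpenCV has them; the pictures are not rectified), "R" (3x3) and "t" (3): a world point X has camera coordinates R X + t. Camera axes: x right, y down, z forward; pixel columns grow to the right and rows downward; lengths in m; the calibration is good to about 2 mm. A picture is of the moment at which its call begins. There is no depth.
- job.close_job(): hands the job in, once; it reports no verdict.
Trained networks look in a picture, given as the dict that the camera call returned (one of the last four; its "shot" number tells which), for a name from the list of things; names that differ only in an ending like _2 or _b are one class to them, and where a whole thing is asked for, a point or a joint stands for the part that bears it (a point fixed in the world has none). Each returns a list of dicts, best first, with "p" (0 to 1); they miss things now and then, are a little off and sometimes report something else, mostly with a low value. They report only what shows in the picture. A call takes as long as a camera call. They do not tell look-alikes from the thing itself.
- eyes.regions_of(picture, label): "region" (384x512 bool, what is visible of it) and "xy" ([column, row] in pixels, amid what is visible of it).
- eyes.landmark_of(picture, label): "xy" ([column, row] in pixels: a listed point, or the origin of a listed thing).
The state is a dict: "time": time; "joint_positions": joint angles; "joint_vel": joint speeds; "joint_torque": joint torques, N m; "ee_pos": TCP position; "eef_rot": TCP orientation; "ft_force": force on the tool from outside, world axes, zero at the start; "torque": the same for the moment, N m; "width": finger opening in m.
Only numpy, scipy, OpenCV 4.12 (cv2) and the standard library are available. Lean on these libraries where they do the work, as an engineer would, in place of code of your own. Each camera call takes 0.05 s, during which the arm holds its last target. There are 200 camera calls.

## Working session

There is one attempt and no reset: what is moved stays moved. The work goes in short steps, Python scripts to look and compute and a tool call to move; the robot and the scene stay as the last step left them, time stands still between calls to the robot, and variables do not carry over. Pictures are saved under pics/ and viewed, about 8 in all and at most 12, crops included, and the job is handed in when it is done.

Besides the shell and the picture viewer there is one more tool, called after "Call:" by a JSON object that holds its "method" and its "body", one argument or row to a line. play_rows: Moves the arm, as the interface text tells. Shift numbers are shares of 0.2 m and turn numbers shares of 90 degrees, none past 1 either way. Its arguments: {"type":"object","properties":{"motion":{"type":"array","items":{"type":"array","items":{"type":"number"}}},"squeeze":{"type":"number"}},"required":["motion"]}

```bash
mkdir -p pics; cat > h.py <<'E'
import numpy as np, cv2
from bench import r, eyes, job
from scipy.spatial.transform import Rotation as Ro
def ray(p,xy):
    u=cv2.undistortPoints(np.array([[xy]],float),p["mtx"],np.array(p["dist"]))[0,0]
    R=np.array(p["R"]);t=np.array(p["t"])
    return -R.T@t, R.T@np.array([u[0],u[1],1.])
def atz(p,xy,z):
    c,d=ray(p,xy); return c+d*(z-c[2])/d[2]
def save(p,n): cv2.imwrite("pics/"+n,cv2.cvtColor(p["image"],cv2.COLOR_RGB2BGR))
def proj(p,X):
    R=np.array(p["R"]); return cv2.projectPoints(np.array(X,float).reshape(-1,3),cv2.Rodrigues(R)[0],np.array(p["t"],float),np.array(p["mtx"]),np.array(p["dist"],float))[0][:,0]
E
python3 - <<'E'
from h import *
np.set_printoptions(precision=4,suppress=True)
Z=dict(caddy=0,release_top=.066,tray_front=.0285,tray_pocket=.01,gauge_block=0,weld_magnet=0,v_block=0,tape_measure=0,angle_end_b=0)
for n in("top","side"):
    p=eyes.camera(n);save(p,n+"0.png");print(n,-np.array(p["R"]).T@p["t"])
    for k,z in Z.items():
        for d in eyes.landmark_of(p,k)[:4]: print(k,round(d["p"],2),np.array(d["xy"]).round(),atz(p,d["xy"],z))
s=r.read_state();print(s)
a=cv2.imread("pics/top0.png");b=cv2.imread("pics/side0.png")
E
```

```text
top [ 0.3711 -0.1535  1.2111]
caddy 0.93 [280. 160.] [ 0.5445 -0.225   0.    ]
release_top 0.65 [295. 168.] [ 0.5147 -0.2597  0.066 ]
tray_front 0.93 [261. 121.] [ 0.6483 -0.1702  0.0285]
tray_pocket 0.92 [270. 136.] [ 0.6114 -0.1943  0.01  ]
gauge_block 0.59 [379. 246.] [ 0.3087 -0.5016  0.    ]
gauge_block 0.58 [308. 223.] [ 0.3704 -0.303   0.    ]
weld_magnet 0.98 [136. 148.] [0.5729 0.1813 0.    ]
v_block 0.89 [347. 186.] [ 0.4739 -0.4129  0.    ]
tape_measure 0.86 [197. 128.] [0.632  0.0082 0.    ]
tape_measure 0.56 [268. 134.] [ 0.6165 -0.1904  0.    ]
angle_end_b 0.8 [139. 206.] [0.4093 0.1651 0.    ]
side [-0.0084  0.9642  0.584 ]
caddy 0.8 [233. 197.] [ 0.5373 -0.2293  0.    ]
caddy 0.52 [273. 183.] [ 0.4514 -0.4     0.    ]
release_top 0.5 [240. 173.] [ 0.5353 -0.2888  0.066 ]
release_top 0.49 [161. 256.] [0.4977 0.2706 0.066 ]
tray_front 0.66 [195. 194.] [ 0.6397 -0.1507  0.0285]
tray_pocket 0.74 [209. 197.] [ 0.6024 -0.182   0.01  ]
gauge_block 0.86 [322. 178.] [ 0.2945 -0.5118  0.    ]
gauge_block 0.68 [285. 192.] [ 0.3833 -0.3276  0.    ]
weld_magnet 0.59 [163. 254.] [0.5597 0.1754 0.    ]
v_block 0.72 [269. 179.] [ 0.4775 -0.4254  0.    ]
tape_measure 0.85 [176. 221.] [ 0.6264 -0.0028  0.    ]
angle_end_b 0.46 [216. 264.] [0.4107 0.1632 0.    ]
{'time': 1.0, 'joint_positions': array([ 1.1604,  0.3322, -0.0647,  1.4601,  0.0216,  1.3499, -0.0885]), 'joint_vel': array([-0.0001, -0.0006, -0.0006, -0.0015,  0.0004,  0.001 , -0.0001]), 'joint_torque': array([  0.    , -62.3061,   0.025 , -39.0126,  -0.0611,   0.0316,
         0.    ]), 'ee_pos': array([ 0.2364, -0.5786,  0.1941]), 'eef_rot': array([0.9813, 0.1927, 0.    , 0.    ]), 'ft_force': array([0.9032, 0.2105, 0.0182]), 'torque': array([ 0.0036, -0.0422,  0.0539]), 'width': 0.08728914282199449}
```

```bash
python3 - <<'E'
import cv2
a=cv2.imread("pics/top0.png")[90:280,110:430]
cv2.imwrite("pics/top0c.png",cv2.resize(a,(800,475),interpolation=cv2.INTER_CUBIC))
E
```

```text
(no output)
```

View pics/top0c.png

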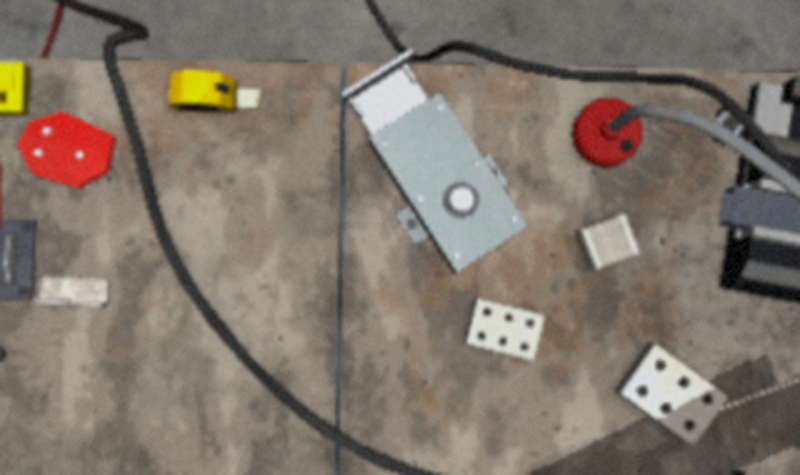

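Plunger top is at crop (461,199), the front faces away from the robot, and the 75 mm block is the near one at crop (506,328). The larger look-alike is at (672,393). I'll go above the plunger and look from close by.

```bash
cat >> h.py <<'E'
def go(pos,yaw):
    "shift/turn fractions from present pose to tool-down at pos with tool x at yaw deg (jaws symmetric)"
    s=r.read_state(); R0=Ro.from_quat(s["eef_rot"])
    d=R0.inv().apply(np.array(pos)-s["ee_pos"])/.2
    c=np.radians(yaw); M=np.array([[np.cos(c),np.sin(c),0],[np.sin(c),-np.cos(c),0],[0,0,-1]]).T
    w=(R0.inv()*Ro.from_matrix(M)).as_rotvec()/(np.pi/2)
    print("go",d.round(4),w.round(4))
E
python3 -c "
from h import *
go([.515,-.26,.17],33.8)
p=eyes.camera('side');cv2.imwrite('pics/s1.png',cv2.resize(cv2.cvtColor(p['image'],cv2.COLOR_RGB2BGR)[100:320,100:400],(800,586)))"
```

```text
go [ 1.8921 -0.948   0.1204] [ 1.000e-04 -0.000e+00 -1.287e-01]
```

View pics/s1.png

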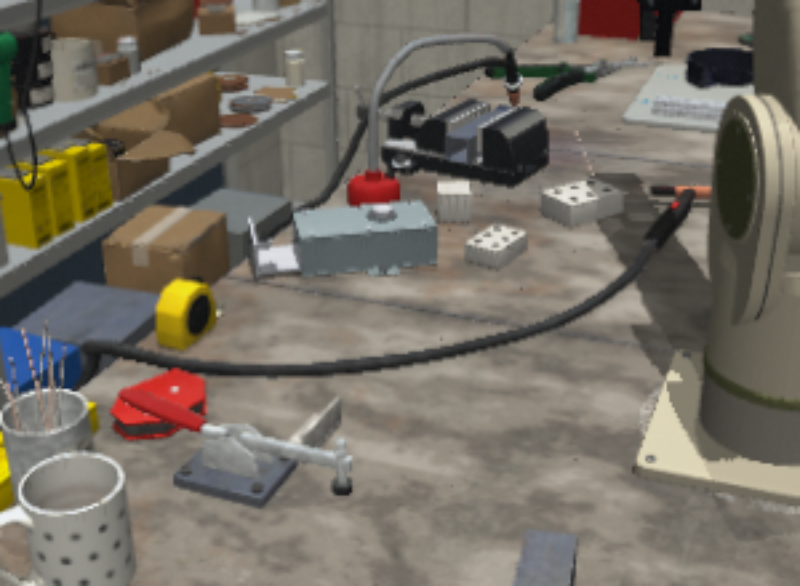

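The side view shows the tray front clear (crop (260,250)). A gooseneck stands on the red base behind the cabinet and I will keep away from it.

Call:
{"method": "play_rows", "body": {
  "motion": [
    [0.2, -0.1, 0, 0, 0, 0, 0],
    [0.4, -0.2, 0, 0, 0, -0.03, 0],
    [0.6, -0.3, 0, 0, 0, -0.06, 0],
    [0.8, -0.4, 0, 0, 0, -0.09, 0],
    [1, -0.5, 0, 0, 0, -0.12, 0]
  ]
}}

```text
time: 1.68
ee_pos: [0.3846, -0.4093, 0.1943]
eef_rot: [0.959, 0.285, 0.0, 0.0]
ft_force: [1.2, 0.3, 0.0]
width: 0.0444
```

```bash
python3 -c "
from h import *
go([.515,-.26,.17],33.8)"
```

```text
go [ 0.954  -0.2691  0.1212] [ 0.0004 -0.     -0.0077]
```

Call:
{"method": "play_rows", "body": {
  "motion": [
    [0.25, -0.07, 0, 0, 0, 0, 0],
    [0.5, -0.14, 0, 0, 0, 0, 0],
    [0.75, -0.21, 0, 0, 0, -0.008, 0],
    [0.954, -0.27, 0.06, 0, 0, -0.008, 0],
    [0.954, -0.27, 0.12, 0, 0, -0.008, 0]
  ]
}}

```text
time: 2.3
ee_pos: [0.5166, -0.2573, 0.1698]
eef_rot: [0.956, 0.293, 0.001, -0.0]
ft_force: [-0.7, -0.2, -0.8]
width: 0.0016
```

```bash
python3 - <<'E'
from h import *
np.set_printoptions(precision=4,suppress=True)
p=eyes.camera("wrist");save(p,"w1.png");print(-np.array(p["R"]).T@p["t"])
for k,z in dict(caddy=0,release_top=.066,tray_front=.0285,tray_pocket=.01,gauge_block=0).items():
    for d in eyes.landmark_of(p,k)[:3]: print(k,round(d["p"],2),np.array(d["xy"]).round(),atz(p,d["xy"],z))
print(r.read_state()["ee_pos"])
E
```

```text
[ 0.5835 -0.2126  0.3602]
caddy 0.81 [256. 142.] [ 0.5517 -0.2357  0.    ]
release_top 0.96 [254. 190.] [ 0.5108 -0.259   0.066 ]
tray_front 0.91 [258.  33.] [ 0.6532 -0.169   0.0285]
tray_pocket 0.73 [255.  84.] [ 0.609  -0.1952  0.01  ]
[ 0.5138 -0.2626  0.1706]
```

View pics/w1.png

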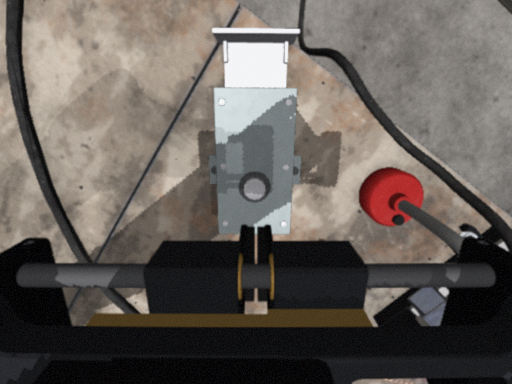

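Wrist view: plunger at (254,188), cabinet aligned with the tool, panel at row 31, and the path in front of it free. Descending to just above the plunger.

```bash
python3 -c "
from h import *
go([.512,-.260,.072],33)"
```

```text
go [-4.000e-04 -1.610e-02  4.932e-01] [0.0006 0.     0.0068]
```

Call:
{"method": "play_rows", "body": {
  "motion": [
    [0, -0.016, 0.15, 0, 0, 0.006, 0],
    [0, -0.016, 0.3, 0, 0, 0.006, 0],
    [0, -0.016, 0.42, 0, 0, 0.006, 0],
    [0, -0.016, 0.485, 0, 0, 0.006, 0],
    [0, -0.016, 0.485, 0, 0, 0.006, 0]
  ]
}}

```text
time: 3.22
ee_pos: [0.5121, -0.2589, 0.0729]
eef_rot: [0.958, 0.285, -0.0, -0.0]
ft_force: [-0.2, 0.7, -0.2]
width: 0.0005
```

Call:
{"method": "play_rows", "body": {
  "motion": [
    [0, 0, 0.02, 0, 0, 0, 0],
    [0, 0, 0.04, 0, 0, 0, 0],
    [0, 0, 0.04, 0, 0, 0, 0]
  ]
}}

```text
time: 3.6
ee_pos: [0.5125, -0.2585, 0.0651]
eef_rot: [0.958, 0.286, -0.0, 0.0]
ft_force: [-0.8, -0.2, 0.9]
width: 0.0003
```

Call:
{"method": "play_rows", "body": {
  "motion": [
    [0, 0, 0.01, 0, 0, 0, 0],
    [0, 0, 0.02, 0, 0, 0, 0],
    [0, 0, 0.02, 0, 0, 0, 0]
  ]
}}

```text
time: 3.98
ee_pos: [0.5124, -0.2584, 0.0609]
eef_rot: [0.958, 0.286, -0.0, -0.0]
ft_force: [-0.2, 0.9, 0.8]
width: 0.0005
```

Call:
{"method": "play_rows", "body": {
  "motion": [
    [0, 0, 0.005, 0, 0, 0, 0],
    [0, 0, 0.01, 0, 0, 0, 0],
    [0, 0, 0.01, 0, 0, 0, 0]
  ]
}}

```text
time: 4.35
ee_pos: [0.5124, -0.2585, 0.059]
eef_rot: [0.958, 0.286, -0.0, -0.0]
ft_force: [-0.1, -1.4, 0.7]
width: 0.0002
```

```bash
python3 - <<'E'
from h import *
p=eyes.camera("wrist");save(p,"w2.png")
for k,z in dict(release_top=.066,tray_front=.0285,tray_pocket=.01,caddy=0).items():
    for d in eyes.landmark_of(p,k)[:2]: print(k,round(d["p"],2),np.array(d["xy"]).round(),atz(p,d["xy"],z))
E
```

```text
release_top 0.56 [252. 226.] [ 0.51077192 -0.257378    0.066     ]
tray_front 0.52 [254. 150.] [ 0.55393437 -0.23071434  0.0285    ]
tray_pocket 0.97 [254.  65.] [ 0.60925702 -0.19433448  0.01      ]
caddy 0.6 [255. 150.] [ 0.55105427 -0.23377113  0.        ]
```

View pics/w2.png

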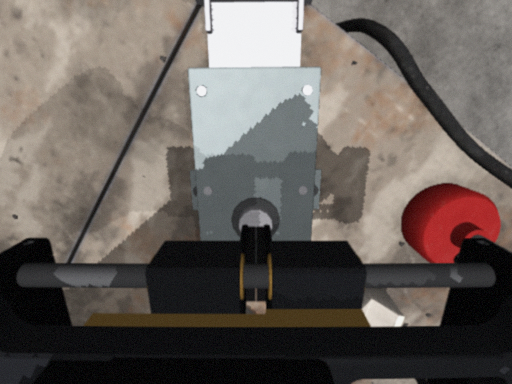

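```bash
python3 - <<'E'
from h import *
p=eyes.camera("wrist");s=r.read_state()
e=s["ee_pos"];print(e,proj(p,e),s["ft_force"])
for q in [(255,212),(257,217)]:
  for z in (.066,.062,.058): print(q,z,atz(p,q,z))
a=p["image"][170:260,200:310]
cv2.imwrite("pics/w2c.png",cv2.resize(cv2.cvtColor(a,cv2.COLOR_RGB2BGR),(660,540)))
E
```

```text
[ 0.51250682 -0.25852001  0.05910096] [[254.7899298  220.80851419]] [ 0.35092538  0.83678355 -0.24651494]
(255, 212) 0.066 [ 0.52087896 -0.25325161  0.066     ]
(255, 212) 0.062 [ 0.51958071 -0.25409386  0.062     ]
(255, 212) 0.058 [ 0.51828245 -0.25493612  0.058     ]
(257, 217) 0.066 [ 0.5183919  -0.25663281  0.066     ]
(257, 217) 0.062 [ 0.51703939 -0.25754882  0.062     ]
(257, 217) 0.058 [ 0.51568688 -0.25846484  0.058     ]
```

View pics/w2c.png

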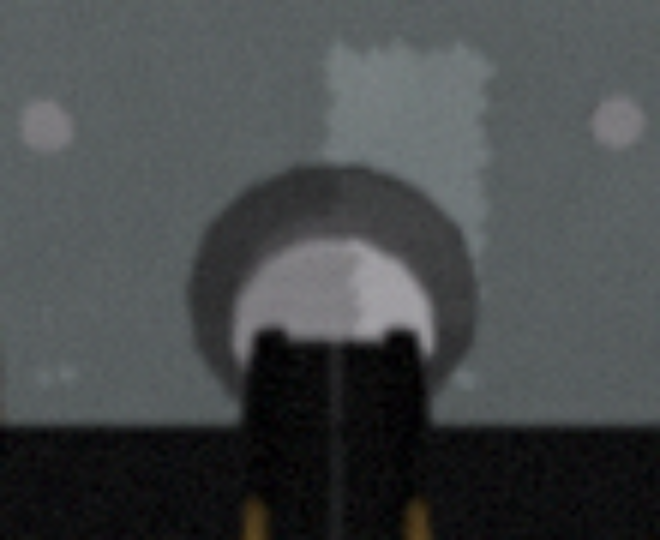

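Call:
{"method": "play_rows", "body": {
  "motion": [
    [0, 0, 0.005, 0, 0, 0, 0],
    [0, 0, 0.005, 0, 0, 0, 0]
  ]
}}

```text
time: 4.9
ee_pos: [0.5124, -0.2585, 0.0579]
eef_rot: [0.958, 0.286, -0.0, -0.0]
ft_force: [0.1, 1.1, -0.1]
width: 0.0005
```

```bash
python3 - <<'E'
from h import *
p=eyes.camera("wrist");s=r.read_state();print(p["mtx"],s["ft_force"],s["joint_torque"])
X=np.array([.511,-.2575])
u=np.array([.55,-.835])
for z in (.05,.058,.062,.066):
  q=proj(p,[[*(X+u*.013),z],[*(X-u*.013),z]]);print(z,q,np.linalg.norm(q[0]-q[1]))
E
```

```text
[[268.57641524   0.         255.54429078]
 [  0.         268.57641524 194.17516227]
 [  0.           0.           1.        ]] [0.51708248 0.20101938 1.46843089] [-6.41230818e-04 -5.81676292e+01 -3.76062557e+00 -3.46827972e+01
 -5.46165579e-02 -2.62991432e-02 -1.58074901e-03]
0.05 [[269.15908973 217.57821168]
 [236.46319694 217.67357215]] 32.69603185160851
0.058 [[269.66780041 221.55842926]
 [235.7612339  221.65681949]] 33.90670926575354
0.062 [[269.93650055 223.66106611]
 [235.39046378 223.76103561]] 34.54618140838039
0.066 [[270.21549402 225.84446477]
 [235.0054944  225.94605827]] 35.210146190100595
```

Call:
{"method": "play_rows", "body": {
  "motion": [
    [0, 0, 0.005, 0, 0, 0, 0],
    [0, 0, 0.005, 0, 0, 0, 0]
  ]
}}

```text
time: 5.2
ee_pos: [0.5125, -0.2585, 0.057]
eef_rot: [0.958, 0.286, -0.0, 0.0]
ft_force: [0.4, -0.8, 0.5]
width: 0.0006
```

```bash
python3 - <<'E'
from h import *
for n in("top","side"):
    p=eyes.camera(n)
    for k,z in dict(release_top=.066,tray_front=.0285,tray_pocket=.01).items():
        for d in eyes.landmark_of(p,k)[:2]: print(n,k,round(d["p"],2),np.array(d["xy"]).round(),atz(p,d["xy"],z))
    e=r.read_state()["ee_pos"];q=proj(p,e)[0];print(q,e)
    if n=="side":
        c,l=int(q[0]),int(q[1]);cv2.imwrite("pics/s2.png",cv2.resize(cv2.cvtColor(p["image"],cv2.COLOR_RGB2BGR)[l-50:l+40,c-70:c+50],(800,600),interpolation=cv2.INTER_CUBIC))
E
```

```text
top release_top 0.66 [139. 205.] [0.41143487 0.14757539 0.066     ]
top tray_front 0.87 [262. 121.] [ 0.64891447 -0.17371976  0.0285    ]
top tray_pocket 0.88 [267. 138.] [ 0.60318508 -0.1885607   0.01      ]
top tray_pocket 0.67 [262. 121.] [ 0.65212493 -0.17405156  0.01      ]
[293.94819149 169.32606002] [ 0.51251086 -0.25853289  0.05709531]
side release_top 0.7 [217. 264.] [0.36080027 0.2522845  0.066     ]
side release_top 0.45 [238. 175.] [ 0.53223231 -0.26937806  0.066     ]
side tray_front 0.6 [194. 193.] [ 0.64374237 -0.15537875  0.0285    ]
side tray_pocket 0.76 [209. 197.] [ 0.60464554 -0.18205373  0.01      ]
[242.64794691 179.36804349] [ 0.51248612 -0.2584964   0.05706903]
```

View pics/s2.png

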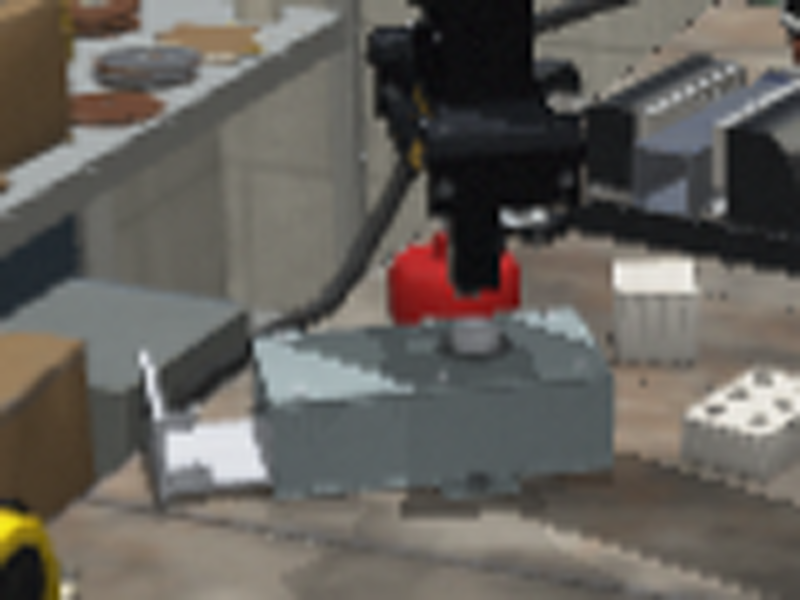

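The side view shows the fingertips (crop (475,292)) about 10 mm above the plunger top (475,322). So the closed tips end higher than the reported TCP, and I'll go on down by feel.

Call:
{"method": "play_rows", "body": {
  "motion": [
    [0, 0, 0.015, 0, 0, 0, 0],
    [0, 0, 0.025, 0, 0, 0, 0],
    [0, 0, 0.025, 0, 0, 0, 0]
  ]
}}

```text
time: 5.98
ee_pos: [0.5123, -0.2584, 0.0518]
eef_rot: [0.958, 0.286, -0.0, -0.0]
ft_force: [0.6, -0.9, -0.4]
width: 0.0003
```

Call:
{"method": "play_rows", "body": {
  "motion": [
    [0, 0, 0.01, 0, 0, 0, 0],
    [0, 0, 0.01, 0, 0, 0, 0]
  ]
}}

```text
time: 6.22
ee_pos: [0.5124, -0.2584, 0.0499]
eef_rot: [0.958, 0.286, -0.0, -0.0]
ft_force: [0.1, 0.5, 1.2]
width: 0.0005
```

Call:
{"method": "play_rows", "body": {
  "motion": [
    [0, 0, 0.01, 0, 0, 0, 0],
    [0, 0, 0.01, 0, 0, 0, 0]
  ]
}}

```text
time: 6.48
ee_pos: [0.5124, -0.2584, 0.0479]
eef_rot: [0.958, 0.286, -0.0, -0.0]
ft_force: [-0.4, 0.1, 0.1]
width: 0.0009
```

Call:
{"method": "play_rows", "body": {
  "motion": [
    [0, 0, 0.01, 0, 0, 0, 0],
    [0, 0, 0.01, 0, 0, 0, 0]
  ]
}}

```text
time: 6.72
ee_pos: [0.5124, -0.2585, 0.0459]
eef_rot: [0.958, 0.286, -0.0, -0.0]
ft_force: [0.0, -0.3, -0.4]
width: 0.0004
```

Call:
{"method": "play_rows", "body": {
  "motion": [
    [0, 0, 0.01, 0, 0, 0, 0],
    [0, 0, 0.01, 0, 0, 0, 0]
  ]
}}

```text
time: 6.98
ee_pos: [0.5124, -0.2585, 0.0438]
eef_rot: [0.958, 0.286, -0.0, -0.0]
ft_force: [-0.4, -1.1, 0.3]
width: 0.0006
```

Call:
{"method": "play_rows", "body": {
  "motion": [
    [0, 0, 0.005, 0, 0, 0, 0],
    [0, 0, 0.005, 0, 0, 0, 0]
  ]
}}

```text
time: 7.22
ee_pos: [0.5125, -0.2585, 0.043]
eef_rot: [0.958, 0.286, -0.0, 0.0]
ft_force: [0.0, -0.2, 0.3]
width: 0.0008
```

```bash
python3 - <<'E'
from h import *
p=eyes.camera("side");w=eyes.camera("wrist")
print(p["mtx"][0])
e=r.read_state()["ee_pos"];print(proj(p,e),proj(w,e))
a=cv2.resize(p["image"][150:220,190:280],(540,420),interpolation=cv2.INTER_CUBIC)
b=cv2.resize(w["image"][190:260,205:305],(600,420),interpolation=cv2.INTER_CUBIC)[:,170:430]
cv2.imwrite("pics/c3.png",cv2.cvtColor(np.hstack([a,b]),cv2.COLOR_RGB2BGR))
E
```

```text
[421.96356785   0.         245.58301578]
[[242.71305567 183.19499131]] [[254.80047531 220.77946857]]
```

View pics/c3.png

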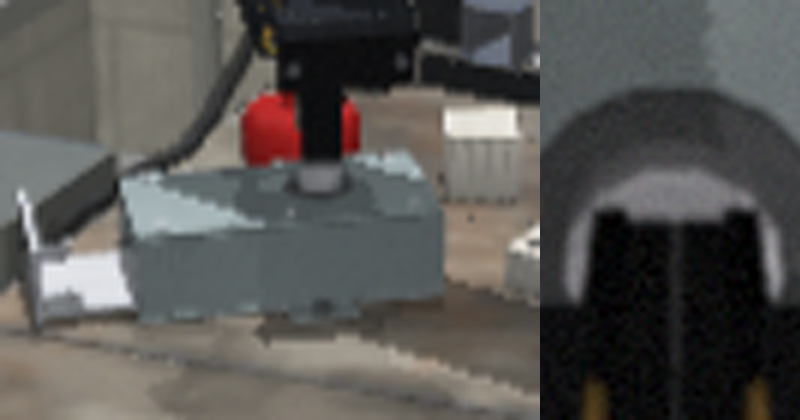

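Tips are now almost on the plunger (crop (320,165)), about 20 mm above the reported TCP. Continuing in small steps.

Call:
{"method": "play_rows", "body": {
  "motion": [
    [0, 0, 0.005, 0, 0, 0, 0],
    [0, 0, 0.01, 0, 0, 0, 0],
    [0, 0, 0.01, 0, 0, 0, 0]
  ]
}}

```text
time: 7.7
ee_pos: [0.5124, -0.2585, 0.0409]
eef_rot: [0.958, 0.286, -0.0, -0.0]
ft_force: [-0.2, 0.8, -0.2]
width: 0.0002
```

Call:
{"method": "play_rows", "body": {
  "motion": [
    [0, 0, 0.005, 0, 0, 0, 0],
    [0, 0, 0.01, 0, 0, 0, 0],
    [0, 0, 0.01, 0, 0, 0, 0]
  ]
}}

```text
time: 8.07
ee_pos: [0.5124, -0.2585, 0.039]
eef_rot: [0.958, 0.286, -0.0, -0.0]
ft_force: [-0.3, -0.1, 1.0]
width: 0.0002
```

Call:
{"method": "play_rows", "body": {
  "motion": [
    [0, 0, 0.005, 0, 0, 0, 0],
    [0, 0, 0.01, 0, 0, 0, 0],
    [0, 0, 0.01, 0, 0, 0, 0]
  ]
}}

```text
time: 8.45
ee_pos: [0.5125, -0.2585, 0.0371]
eef_rot: [0.958, 0.286, 0.0, 0.0]
ft_force: [-0.0, 0.5, 3.7]
width: 0.0006
```

Call:
{"method": "play_rows", "body": {
  "motion": [
    [0, 0, 0.005, 0, 0, 0, 0],
    [0, 0, 0.005, 0, 0, 0, 0]
  ]
}}

```text
time: 8.7
ee_pos: [0.5126, -0.2585, 0.0361]
eef_rot: [0.958, 0.286, 0.0, 0.0]
ft_force: [-1.0, -0.6, 4.1]
width: 0.0001
```

Call:
{"method": "play_rows", "body": {
  "motion": [
    [0, 0, 0.005, 0, 0, 0, 0],
    [0, 0, 0.005, 0, 0, 0, 0]
  ]
}}

```text
time: 8.95
ee_pos: [0.5125, -0.2585, 0.035]
eef_rot: [0.958, 0.286, 0.0, 0.0]
ft_force: [-0.8, -0.1, 2.5]
width: 0.0004
```

Call:
{"method": "play_rows", "body": {
  "motion": [
    [0, 0, 0.005, 0, 0, 0, 0],
    [0, 0, 0.005, 0, 0, 0, 0]
  ]
}}

```text
time: 9.2
ee_pos: [0.5125, -0.2585, 0.034]
eef_rot: [0.958, 0.286, 0.0, 0.0]
ft_force: [-0.2, -0.4, 2.7]
width: 0.0007
```

Call:
{"method": "play_rows", "body": {
  "motion": [
    [0, 0, 0.005, 0, 0, 0, 0],
    [0, 0, 0.005, 0, 0, 0, 0]
  ]
}}

```text
time: 9.45
ee_pos: [0.5125, -0.2585, 0.0328]
eef_rot: [0.958, 0.286, -0.0, -0.0]
ft_force: [0.7, -0.1, 0.8]
width: 0.0006
```

```bash
cat > look.py <<'E'
from h import *
np.set_printoptions(precision=4,suppress=True)
for n in("top","side","wrist"):
    p=eyes.camera(n)
    for k,z in dict(tray_front=.0285,tray_pocket=.01).items():
        for d in eyes.landmark_of(p,k)[:2]: print(n,k,round(d["p"],2),np.array(d["xy"]).round(),atz(p,d["xy"],z))
print(r.read_state()["ft_force"])
E
python3 look.py
```

```text
top tray_front 0.67 [259. 120.] [ 0.651  -0.1635  0.0285]
top tray_front 0.24 [142. 208.] [0.4045 0.1492 0.0285]
side tray_front 0.61 [195. 193.] [ 0.6419 -0.1569  0.0285]
side tray_pocket 0.46 [208. 195.] [ 0.6152 -0.1968  0.01  ]
wrist tray_pocket 0.55 [254.  58.] [ 0.61   -0.1936  0.01  ]
[-0.5456 -0.3562  0.4131]
```

```bash
python3 - <<'E'
from h import *
p=eyes.camera("side");w=eyes.camera("wrist")
a=cv2.resize(p["image"][150:220,190:280],(540,420),interpolation=cv2.INTER_CUBIC)
b=cv2.resize(w["image"][190:260,205:305],(600,420),interpolation=cv2.INTER_CUBIC)[:,170:430]
cv2.imwrite("pics/c4.png",cv2.cvtColor(np.hstack([a,b]),cv2.COLOR_RGB2BGR))
E
```

```text
(no output)
```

View pics/c4.png

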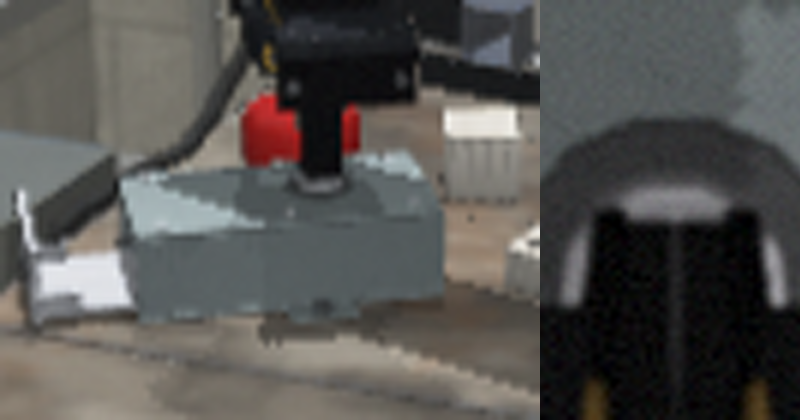

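Call:
{"method": "play_rows", "body": {
  "motion": [
    [0, 0, 0.004, 0, 0, 0, 0],
    [0, 0, 0.004, 0, 0, 0, 0]
  ]
}}

```text
time: 10.25
ee_pos: [0.5126, -0.2585, 0.0325]
eef_rot: [0.958, 0.286, 0.0, 0.0]
ft_force: [-1.8, 0.1, 4.1]
width: 0.0004
```

```bash
python3 look.py
```

```text
top tray_front 0.69 [259. 113.] [ 0.6692 -0.1638  0.0285]
top tray_pocket 0.79 [261. 127.] [ 0.6362 -0.1701  0.01  ]
top tray_pocket 0.53 [194. 125.] [0.6385 0.0169 0.01  ]
side tray_front 0.97 [175. 193.] [ 0.7048 -0.1336  0.0285]
side tray_pocket 0.57 [191. 197.] [ 0.6587 -0.1592  0.01  ]
[-1.4956  0.094   4.1393]
```

Tray popped out (side: front at (0.705,-0.134)). Lift, open, and look.

Call:
{"method": "play_rows", "body": {
  "motion": [
    [0, 0, -0.15, 0, 0, 0, 0],
    [0, 0, -0.4, 0, 0, 0, 80],
    [0, 0, -0.65, 0, 0, 0, 80]
  ]
}}

```text
time: 11.08
ee_pos: [0.5122, -0.2583, 0.1631]
eef_rot: [0.958, 0.286, -0.0, -0.0]
ft_force: [0.6, -0.9, -0.3]
width: 0.0131
```

```bash
python3 - <<'E'
from h import *
np.set_printoptions(precision=4,suppress=True)
p=eyes.camera("wrist");save(p,"w5.png");e=r.read_state()["ee_pos"]
for k,z in dict(release_top=.066,tray_front=.0285,tray_pocket=.01).items():
    for d in eyes.landmark_of(p,k)[:2]: print(k,round(d["p"],2),np.array(d["xy"]).round(),atz(p,d["xy"],z))
p=eyes.camera("top")
for k,z in dict(tray_front=.0285,tray_pocket=.01).items():
    for d in eyes.landmark_of(p,k)[:1]: print(k,round(d["p"],2),np.array(d["xy"]).round(),atz(p,d["xy"],z))
for d in eyes.regions_of(p,"gauge_block")[:3]:
    c=cv2.findContours(d["region"].astype(np.uint8),0,1)[0];c=max(c,key=cv2.contourArea)
    b=cv2.boxPoints(cv2.minAreaRect(c));print(d["p"],np.array([atz(p,q,.02)[:2] for q in b]),d["xy"],atz(p,d["xy"],.022)[:2])
go([.371,-.303,.17],73)
E
```

```text
release_top 0.85 [255. 186.] [ 0.5121 -0.2584  0.066 ]
release_top 0.45 [234. 265.] [ 0.4147 -0.292   0.066 ]
tray_pocket 0.74 [258.  31.] [ 0.654  -0.1695  0.01  ]
tray_front 0.76 [253. 106.] [ 0.6901 -0.1476  0.0285]
tray_pocket 0.59 [259. 119.] [ 0.6571 -0.1645  0.01  ]
0.57 [[ 0.3114 -0.4288]
 [ 0.3672 -0.4697]
 [ 0.3055 -0.5574]
 [ 0.2498 -0.5161]] [379.1, 247.4] [ 0.3074 -0.4958]
go [-0.7116 -0.1979 -0.0452] [-0.0015  0.0002 -0.4422]
```

View pics/w5.png

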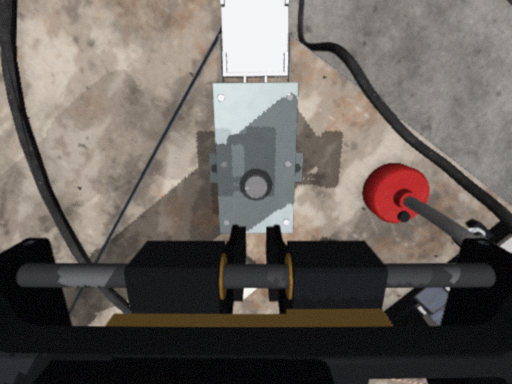

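Tray is fully out, with its rear wall (row 75) clear of the cabinet (row 83). Moving above the block, opening fully.

Call:
{"method": "play_rows", "body": {
  "motion": [
    [-0.15, -0.04, 0, 0, 0, -0.1, 80],
    [-0.3, -0.08, 0, 0, 0, -0.2, 80],
    [-0.45, -0.13, 0, 0, 0, -0.3, 80],
    [-0.6, -0.17, 0, 0, 0, -0.4, 80],
    [-0.71, -0.2, 0, 0, 0, -0.44, 80]
  ]
}}

```text
time: 12.1
ee_pos: [0.37, -0.303, 0.1613]
eef_rot: [0.804, 0.594, -0.0, -0.001]
ft_force: [0.2, 0.1, -0.1]
width: 0.0694
```

```bash
python3 - <<'E'
from h import *
np.set_printoptions(precision=4,suppress=True)
w=eyes.camera("wrist");s=r.read_state();e=s["ee_pos"];print(e,s["width"],proj(w,e),proj(w,e+[0,0,.027]))
M=Ro.from_quat(s["eef_rot"]).as_matrix()
for d in eyes.landmark_of(w,"gauge_block")[:3]: print(d["p"],d["xy"],atz(w,d["xy"],0))
for d in eyes.regions_of(w,"gauge_block")[:3]:
    c=cv2.findContours(d["region"].astype(np.uint8),0,1)[0];c=max(c,key=cv2.contourArea)
    b=cv2.boxPoints(cv2.minAreaRect(c));print(d["p"],b.round(),np.array([atz(w,q,.025)[:2] for q in b]),d["xy"])
p=eyes.camera("side");q=proj(p,e)[0];print("side",q)
c,l=int(q[0]),int(q[1])
a=cv2.resize(p["image"][l-50:l+40,c-55:c+35],(400,400),interpolation=cv2.INTER_CUBIC)
b=cv2.resize(w["image"],(400,300));b=np.vstack([b,np.zeros((100,400,3),np.uint8)])
cv2.imwrite("pics/c6.png",cv2.cvtColor(np.hstack([a,b]),cv2.COLOR_RGB2BGR))
E
```

```text
[ 0.3676 -0.3043  0.1613] 0.06937294367540932 [[253.7631 223.0778]] [[253.4746 239.1648]]
0.88 [257.3, 300.1] [ 0.3124 -0.498   0.    ]
0.72 [260.8, 174.7] [ 0.3756 -0.3065  0.    ]
0.94 [[228. 288.]
 [285. 288.]
 [285. 313.]
 [228. 313.]] [[ 0.284  -0.4464]
 [ 0.3622 -0.4703]
 [ 0.3508 -0.5128]
 [ 0.2698 -0.488 ]] [258.2, 299.9]
0.92 [[241. 149.]
 [282. 148.]
 [284. 210.]
 [242. 211.]] [[ 0.3625 -0.2636]
 [ 0.4106 -0.2768]
 [ 0.3915 -0.3548]
 [ 0.3399 -0.3407]] [263.6, 177.7]
side [288.3976 150.5354]
```

View pics/c6.png

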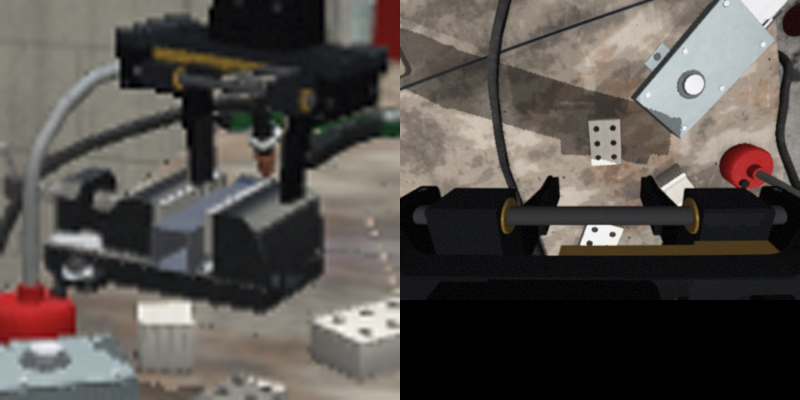

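Both tips again show about 26 mm above the reported TCP. That matches the plunger contact height (66 mm at reading 0.038), so I'll use tip z = reading + 0.028. The block is the smaller one, about 75×50 mm, at about (0.3757,-0.3075), yaw 74°.

```bash
python3 -c "
from h import *
go([.3757,-.3075,-.022],74.3)"
```

```text
go [-0.0181  0.0265  0.919 ] [-0.0003 -0.0002 -0.0176]
```

Call:
{"method": "play_rows", "body": {
  "motion": [
    [-0.018, 0.026, 0.2, 0, 0, -0.017, 80],
    [-0.018, 0.026, 0.4, 0, 0, -0.017, 80],
    [-0.018, 0.026, 0.6, 0, 0, -0.017, 80],
    [-0.018, 0.026, 0.75, 0, 0, -0.017, 80],
    [-0.018, 0.026, 0.75, 0, 0, -0.017, 80]
  ]
}}

```text
time: 12.92
ee_pos: [0.3751, -0.3058, 0.0102]
eef_rot: [0.797, 0.604, -0.0, -0.002]
ft_force: [-0.2, -0.1, 1.0]
width: 0.0699
```

```bash
python3 - <<'E'
from h import *
np.set_printoptions(precision=4,suppress=True)
w=eyes.camera("wrist");s=r.read_state();print(s["ee_pos"],s["eef_rot"],s["ft_force"])
for d in eyes.landmark_of(w,"gauge_block")[:2]: print(d["p"],d["xy"],atz(w,d["xy"],0))
cv2.imwrite("pics/w7.png",cv2.resize(cv2.cvtColor(w["image"][60:280,120:400],cv2.COLOR_RGB2BGR),(560,440)))
go([.3757,-.3075,-.022],74.3)
E
```

```text
[ 0.3761 -0.3067  0.0118] [ 0.7967  0.6044  0.0001 -0.001 ] [0.1266 0.7689 0.4436]
0.59 [258.6, 221.6] [ 0.3756 -0.3111  0.    ]
go [-0.0014 -0.0046  0.1744] [ 0.0003 -0.0002  0.0007]
```

View pics/w7.png

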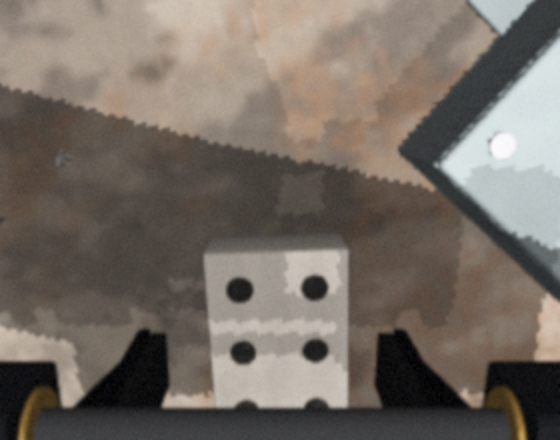

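```bash
python3 -c "
from h import *
w=eyes.camera('wrist')
print(atz(w,(259.5,235),.025),atz(w,(258.7,264),.025),atz(w,(258.7,204.7),.025))
go([.3757,-.3075,-.022],74.3)"
```

```text
[ 0.37723441 -0.31397308  0.025     ] [ 0.37023065 -0.33714334  0.025     ] [ 0.38291992 -0.29119183  0.025     ]
go [ 0.0006 -0.0066  0.1771] [0.001  0.0002 0.0005]
```

Call:
{"method": "play_rows", "body": {
  "motion": [
    [-0.02, 0.008, 0, 0, 0, 0, 80],
    [-0.02, 0.008, 0.08, 0, 0, 0, 80],
    [-0.02, 0.008, 0.14, 0, 0, 0, 80],
    [-0.02, 0.008, 0.16, 0, 0, 0, 80],
    [-0.02, 0.008, 0.16, 0, 0, 0, 80]
  ]
}}

```text
time: 13.7
ee_pos: [0.3759, -0.3117, -0.0202]
eef_rot: [0.797, 0.604, -0.0, -0.0]
ft_force: [0.0, -0.8, -0.2]
width: 0.0697
```

Call:
{"method": "play_rows", "body": {
  "motion": [
    [0, 0, 0.01, 0, 0, 0, 80],
    [0, 0, 0.01, 0, 0, 0, 40],
    [0, 0, 0.01, 0, 0, 0, 40],
    [0, 0, 0.01, 0, 0, 0, 40],
    [0, 0, 0.01, 0, 0, 0, 40]
  ],
  "squeeze": 40
}}

```text
time: 14.32
ee_pos: [0.3763, -0.3121, -0.0216]
eef_rot: [0.797, 0.604, 0.0, 0.0]
ft_force: [0.6, 0.9, -0.1]
width: 0.0497
```

Call:
{"method": "play_rows", "body": {
  "motion": [
    [0, 0, 0, 0, 0, 0, 40],
    [0, 0, 0, 0, 0, 0, 40]
  ]
}}

```text
time: 14.58
ee_pos: [0.3763, -0.3122, -0.0216]
eef_rot: [0.797, 0.604, 0.0, 0.0]
ft_force: [0.4, 0.8, 1.8]
width: 0.0501
```

Call:
{"method": "play_rows", "body": {
  "motion": [
    [0, 0, -0.05, 0, 0, 0, 40],
    [0, 0, -0.15, 0, 0, 0, 40],
    [0, 0, -0.3, 0, 0, 0, 40],
    [0, 0, -0.5, 0, 0, 0, 40],
    [0, 0, -0.55, 0, 0, 0, 40]
  ]
}}

```text
time: 15.2
ee_pos: [0.3769, -0.3126, 0.0902]
eef_rot: [0.797, 0.604, 0.0, 0.002]
ft_force: [0.5, -0.3, -8.2]
width: 0.0498
```

```bash
python3 - <<'E'
from h import *
np.set_printoptions(precision=4,suppress=True)
w=eyes.camera("wrist");s=r.read_state();print(s["ee_pos"],s["ft_force"],s["width"])
for d in eyes.regions_of(w,"gauge_block")[:2]:
    ys,xs=np.nonzero(d["region"]);print(d["p"],xs.min(),xs.max(),ys.min(),ys.max())
go([.6545,-.168,.09],32.5)
E
```

```text
[ 0.3767 -0.3125  0.09  ] [ 1.1331 -0.7475 -6.7704] 0.04966119536796818
0.69 224 278 301 313
0.57 209 297 179 302
go [ 1.0702  1.1456 -0.008 ] [0.0005 0.0002 0.4647]
```

Call:
{"method": "play_rows", "body": {
  "motion": [
    [0.1, 0.11, 0, 0, 0, 0.05, 40],
    [0.25, 0.27, 0, 0, 0, 0.11, 40],
    [0.45, 0.48, 0, 0, 0, 0.2, 40],
    [0.65, 0.7, 0, 0, 0, 0.29, 40],
    [0.8, 0.86, 0, 0, 0, 0.37, 40]
  ]
}}

```text
time: 15.92
ee_pos: [0.5857, -0.202, 0.0853]
eef_rot: [0.937, 0.349, -0.001, -0.001]
ft_force: [1.0, -2.1, -6.4]
width: 0.0499
```

```bash
python3 -c "
from h import *
s=r.read_state();print(s['ee_pos'],s['width'])
go([.6545,-.168,.09],32.5)"
```

```text
[ 0.58570028 -0.20203249  0.08531282] 0.04987758922670877
go [ 0.3715  0.0963 -0.0242] [-0.0021  0.0008  0.0929]
```

Call:
{"method": "play_rows", "body": {
  "motion": [
    [0.12, 0.03, -0.01, 0, 0, 0.03, 40],
    [0.24, 0.06, -0.02, 0, 0, 0.06, 40],
    [0.34, 0.09, -0.02, 0, 0, 0.09, 40],
    [0.37, 0.095, -0.02, 0, 0, 0.093, 40],
    [0.37, 0.095, -0.02, 0, 0, 0.093, 40]
  ]
}}

```text
time: 16.55
ee_pos: [0.6522, -0.17, 0.0904]
eef_rot: [0.959, 0.282, -0.001, -0.001]
ft_force: [-0.7, 0.0, -7.0]
width: 0.0496
```

```bash
cat > l2.py <<'E'
from h import *
import sys
np.set_printoptions(precision=4,suppress=True)
w=eyes.camera("wrist");t=eyes.camera("top");p=eyes.camera("side");s=r.read_state();print(s["ee_pos"],s["eef_rot"],s["ft_force"])
for n,c in(("w",w),("t",t),("s",p)):
    for k,z in dict(tray_front=.0285,tray_pocket=.01,gauge_block=s["ee_pos"][2]+.022).items():
        for d in eyes.landmark_of(c,k)[:1]: print(n,k,round(d["p"],2),np.array(d["xy"]).round(1),atz(c,d["xy"],z))
a=cv2.resize(p["image"][130:230,130:240],(385,350),interpolation=cv2.INTER_CUBIC)
b=cv2.resize(w["image"],(410,308));b=np.vstack([b,np.zeros((42,410,3),np.uint8)])
cv2.imwrite("pics/"+sys.argv[1],cv2.cvtColor(np.hstack([a,b]),cv2.COLOR_RGB2BGR))
E
python3 l2.py c8.png
```

```text
[ 0.6523 -0.1712  0.0918] [ 0.9597  0.2809 -0.0006  0.0001] [-0.9179 -1.1396 -7.0414]
w tray_front 0.83 [251.7 142.1] [ 0.6947 -0.139   0.0285]
w tray_pocket 0.86 [254.9 188. ] [ 0.6545 -0.1683  0.01  ]
w gauge_block 0.6 [255.4 232. ] [ 0.6539 -0.1695  0.1138]
t gauge_block 0.94 [379.  246.7] [ 0.3141 -0.4691  0.1138]
s tray_front 0.72 [179.9 193.2] [ 0.689  -0.1376  0.0285]
s tray_pocket 0.96 [194.  198.6] [ 0.6444 -0.1515  0.01  ]
s gauge_block 0.84 [320.4 179.6] [ 0.236  -0.2065  0.1138]
```

View pics/c8.png

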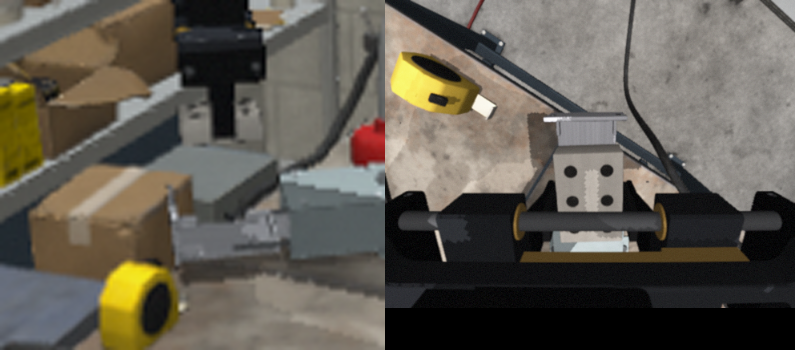

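Block hangs level and aligned over the tray (block centre (600,185), panel at row 117). Lowering to about 10 mm above the floor first.

```bash
python3 -c "
from h import *
go([.654,-.169,-.0],32.7)"
```

```text
go [ 0.0066 -0.0033  0.4617] [ 0.0001 -0.     -0.0004]
```

Call:
{"method": "play_rows", "body": {
  "motion": [
    [0.007, -0.003, 0.1, 0, 0, 0, 40],
    [0.007, -0.003, 0.22, 0, 0, 0, 40],
    [0.007, -0.003, 0.34, 0, 0, 0, 40],
    [0.007, -0.003, 0.43, 0, 0, 0, 40],
    [0.007, -0.003, 0.45, 0, 0, 0, 40]
  ]
}}

```text
time: 17.77
ee_pos: [0.6529, -0.1686, 0.0001]
eef_rot: [0.96, 0.281, -0.001, -0.001]
ft_force: [-0.2, -0.1, -6.9]
width: 0.0496
```

```bash
python3 l2.py c9.png; python3 -c "
from h import *
go([.654,-.169,-.0116],32.7)"
```

```text
[ 0.6546 -0.169   0.0028] [0.9597 0.2812 0.0004 0.0002] [-0.3433 -0.3073 -6.7889]
w tray_front 0.86 [248.8 158.9] [ 0.6954 -0.1372  0.0285]
w tray_pocket 0.47 [249.1 157.6] [ 0.6933 -0.1383  0.01  ]
w gauge_block 0.93 [257.9 229.8] [ 0.6575 -0.1683  0.0248]
t gauge_block 0.76 [379.1 247.4] [ 0.3076 -0.495   0.0248]
s tray_front 0.81 [180.  195.3] [ 0.6798 -0.1226  0.0285]
s tray_pocket 0.53 [194.9 195.6] [ 0.6536 -0.1744  0.01  ]
s gauge_block 0.98 [318.6 177.1] [ 0.294  -0.4499  0.0248]
go [-0.0008 -0.0005  0.0705] [ 0.0002 -0.0001 -0.0005]
```

Call:
{"method": "play_rows", "body": {
  "motion": [
    [-0.005, -0.012, 0.02, 0, 0, 0, 40],
    [-0.005, -0.012, 0.04, 0, 0, 0, 40],
    [-0.005, -0.012, 0.055, 0, 0, 0, 40],
    [-0.005, -0.012, 0.055, 0, 0, 0, 40]
  ]
}}

```text
time: 18.88
ee_pos: [0.6517, -0.1674, -0.0092]
eef_rot: [0.96, 0.281, -0.0, -0.0]
ft_force: [0.3, 0.8, -7.3]
width: 0.0498
```

Call:
{"method": "play_rows", "body": {
  "motion": [
    [0, 0, 0.005, 0, 0, 0, 40],
    [0, 0, 0.005, 0, 0, 0, 40]
  ]
}}

```text
time: 19.12
ee_pos: [0.652, -0.1675, -0.0097]
eef_rot: [0.96, 0.281, 0.0, 0.0]
ft_force: [-0.1, -0.1, -7.4]
width: 0.0497
```

Call:
{"method": "play_rows", "body": {
  "motion": [
    [0, 0, 0.005, 0, 0, 0, 40],
    [0, 0, 0.005, 0, 0, 0, 40]
  ]
}}

```text
time: 19.38
ee_pos: [0.6519, -0.1675, -0.0108]
eef_rot: [0.96, 0.281, -0.0, 0.0]
ft_force: [0.9, 0.8, -7.8]
width: 0.0496
```

Now about 1 mm more to contact, by feel.

Call:
{"method": "play_rows", "body": {
  "motion": [
    [0, 0, 0.003, 0, 0, 0, 40],
    [0, 0, 0.003, 0, 0, 0, 40]
  ]
}}

```text
time: 19.62
ee_pos: [0.652, -0.1675, -0.0114]
eef_rot: [0.96, 0.281, 0.0, 0.0]
ft_force: [-0.2, 0.4, -7.7]
width: 0.0498
```

Call:
{"method": "play_rows", "body": {
  "motion": [
    [0, 0, 0.003, 0, 0, 0, 40],
    [0, 0, 0.003, 0, 0, 0, 40]
  ]
}}

```text
time: 19.88
ee_pos: [0.652, -0.1675, -0.0115]
eef_rot: [0.96, 0.281, 0.0, 0.0]
ft_force: [-2.8, 1.3, -0.7]
width: 0.05
```

Weight has transferred at the predicted height. Release.

Call:
{"method": "play_rows", "body": {
  "motion": [
    [0, 0, 0, 0, 0, 0, 66],
    [0, 0, 0, 0, 0, 0, 66],
    [0, 0, 0, 0, 0, 0, 66]
  ]
}}

```text
time: 20.25
ee_pos: [0.6525, -0.1675, -0.0115]
eef_rot: [0.96, 0.281, 0.001, 0.0]
ft_force: [-0.3, -0.7, 1.0]
width: 0.0572
```

Call:
{"method": "play_rows", "body": {
  "motion": [
    [0, 0, -0.06, 0, 0, 0, 66],
    [0, 0, -0.2, 0, 0, 0, 66],
    [0, 0, -0.4, 0, 0, 0, 66],
    [0, 0, -0.6, 0, 0, 0, 66],
    [0, 0, -0.6, 0, 0, 0, 66]
  ]
}}

```text
time: 20.88
ee_pos: [0.6545, -0.1678, 0.1132]
eef_rot: [0.96, 0.281, 0.003, 0.002]
ft_force: [0.7, -0.1, 0.4]
width: 0.0574
```

```bash
python3 l2.py x1.png; python3 - <<'E'
from h import *
w=eyes.camera("wrist")
for k in("gauge_block","tray_pocket","tray_front"):
  for d in eyes.regions_of(w,k)[:2]:
    c=max(cv2.findContours(d["region"].astype(np.uint8),0,1)[0],key=cv2.contourArea)
    print(k,d["p"],cv2.boxPoints(cv2.minAreaRect(c)).round().tolist())
go([.654,-.168,.10],32.7)
E
```

```text
[ 0.6516 -0.1675  0.1078] [ 0.9597  0.2812 -0.0003 -0.    ] [ 0.0076  0.2287 -0.8527]
w tray_front 0.57 [251.7 140.9] [ 0.6965 -0.1375  0.0285]
w tray_pocket 0.47 [255.5 270. ] [ 0.5626 -0.228   0.01  ]
w gauge_block 0.73 [256.7 184.7] [ 0.683  -0.151   0.1298]
t gauge_block 0.76 [378.3 247.3] [ 0.3134 -0.4628  0.1298]
s tray_front 0.55 [178.2 191.7] [ 0.701  -0.1467  0.0285]
s tray_pocket 0.67 [192.5 196.7] [ 0.6568 -0.1635  0.01  ]
s gauge_block 0.81 [319.  180.7] [ 0.2296 -0.1568  0.1298]
gauge_block 0.65 [[231.0, 153.0], [279.0, 153.0], [279.0, 226.0], [231.0, 226.0]]
tray_pocket 0.67 [[204.0, 139.0], [301.0, 139.0], [301.0, 244.0], [204.0, 244.0]]
tray_pocket 0.17 [[203.0, 263.0], [203.0, 138.0], [301.0, 138.0], [301.0, 263.0]]
tray_front 0.84 [[196.0, 229.0], [207.0, 129.0], [301.0, 140.0], [290.0, 239.0]]
tray_front 0.74 [[228.0, 154.0], [279.0, 151.0], [283.0, 225.0], [232.0, 228.0]]
go [0.0073 0.0078 0.0401] [ 0.      0.     -0.0005]
```

```bash
python3 - <<'E'
from h import *
np.set_printoptions(precision=4,suppress=True)
w=eyes.camera("wrist")
u=np.array([.842,.539]);v=np.array([.539,-.842]);o=np.array([.512,-.2585])
f=lambda X:((X[:2]-o)@u,(X[:2]-o)@v)
for q in [(231,153),(279,153),(279,226),(231,226)]: print("block top",f(atz(w,q,.035)))
for q in [(204,139),(301,139)]: print("panel top outer?",f(atz(w,q,.052)))
# panel edge by gradient at column strips
g=cv2.cvtColor(w["image"],cv2.COLOR_RGB2GRAY).astype(int)
for c in(215,250,290): print(c,g[120:160,c].tolist())
go([.7204,-.1251,.108],32.7)
E
```

```text
block top (np.float64(0.20775644382566957), np.float64(-0.024672153459001634))
block top (np.float64(0.20778096514899905), np.float64(0.02239212286867922))
block top (np.float64(0.12990853433029767), np.float64(0.024465698030419814))
block top (np.float64(0.12988927228969452), np.float64(-0.026742938300926243))
panel top outer? (np.float64(0.22301024355406368), np.float64(-0.04721466776520313))
panel top outer? (np.float64(0.22305165278159148), np.float64(0.040460737843034694))
215 [55, 56, 54, 54, 54, 49, 51, 53, 59, 91, 135, 148, 119, 72, 39, 43, 58, 71, 72, 70, 73, 75, 75, 78, 109, 181, 239, 240, 210, 144, 94, 84, 82, 83, 81, 87, 87, 98, 100, 93]
250 [139, 139, 146, 149, 148, 147, 146, 145, 149, 146, 149, 149, 153, 155, 155, 150, 137, 102, 62, 66, 84, 79, 83, 86, 109, 142, 156, 151, 142, 126, 129, 142, 127, 96, 81, 90, 117, 141, 150, 150]
290 [145, 139, 142, 140, 141, 138, 138, 138, 138, 136, 140, 140, 136, 142, 139, 132, 133, 130, 122, 91, 74, 59, 71, 99, 130, 151, 152, 144, 110, 90, 122, 134, 136, 137, 135, 134, 135, 137, 137, 140]
go [0.4022 0.0063 0.0006] [ 0.0001 -0.     -0.0004]
```

Block sits inside the pocket (along 0.130–0.208, walls at about 0.123/0.213; laterally centred). Going round to the front, fingers closed.

Call:
{"method": "play_rows", "body": {
  "motion": [
    [0.12, 0, 0, 0, 0, 0, 0],
    [0.24, 0, 0, 0, 0, 0, 0],
    [0.36, 0, 0, 0, 0, 0, 0],
    [0.42, 0, 0, 0, 0, 0, 0],
    [0.42, 0, 0, 0, 0, 0, 0]
  ]
}}

```text
time: 22.35
ee_pos: [0.7228, -0.1215, 0.1077]
eef_rot: [0.96, 0.282, -0.0, -0.0]
ft_force: [-0.3, 0.5, 0.3]
width: 0.0153
```

Call:
{"method": "play_rows", "body": {
  "motion": [
    [0, 0, 0.15, 0, 0, 0, 0],
    [0, 0, 0.3, 0, 0, 0, 0],
    [0, 0, 0.45, 0, 0, 0, 0],
    [0, 0, 0.55, 0, 0, 0, 0],
    [0, 0, 0.56, 0, 0, 0, 0]
  ]
}}

```text
time: 22.98
ee_pos: [0.7215, -0.1227, -0.0052]
eef_rot: [0.96, 0.281, -0.001, -0.0]
ft_force: [-0.6, 0.5, -0.0]
width: 0.0006
```

```bash
cat > st.py <<'E'
from h import *
u=np.array([.842,.539]);v=np.array([.539,-.842]);o=np.array([.512,-.2585])
s=r.read_state();d=s["ee_pos"][:2]-o
print("t %.2f along %.4f lat %.4f z %.4f F along %.2f lat %.2f z %.2f"%(s["time"],d@u,d@v,s["ee_pos"][2],s["ft_force"][:2]@u,s["ft_force"][:2]@v,s["ft_force"][2]))
E
python3 st.py
```

```text
t 22.98 along 0.2496 lat -0.0014 z -0.0052 F along -0.28 lat -0.73 z -0.01
```

Call:
{"method": "play_rows", "body": {
  "motion": [
    [-0.04, 0, 0, 0, 0, 0, 0],
    [-0.06, 0, 0, 0, 0, 0, 0],
    [-0.08, 0, 0, 0, 0, 0, 0],
    [-0.1, 0, 0, 0, 0, 0, 0],
    [-0.12, 0, 0, 0, 0, 0, 0]
  ]
}}

```text
time: 23.6
ee_pos: [0.7033, -0.1349, -0.0034]
eef_rot: [0.96, 0.281, 0.001, 0.0]
ft_force: [3.8, 0.3, 0.1]
width: 0.0004
```

```bash
python3 st.py
```

```text
t 23.60 along 0.2276 lat -0.0010 z -0.0034 F along 3.42 lat 1.79 z 0.15
```

Call:
{"method": "play_rows", "body": {
  "motion": [
    [-0.02, 0, 0, 0, 0, 0, 0],
    [-0.04, 0, 0, 0, 0, 0, 0],
    [-0.06, 0, 0, 0, 0, 0, 0],
    [-0.08, 0, 0, 0, 0, 0, 0],
    [-0.1, 0, 0, 0, 0, 0, 0]
  ]
}}

```text
time: 24.22
ee_pos: [0.6855, -0.146, -0.0039]
eef_rot: [0.96, 0.281, 0.0, 0.0]
ft_force: [3.8, 0.6, 1.7]
width: 0.0006
```

Call:
{"method": "play_rows", "body": {
  "motion": [
    [-0.02, 0, 0, 0, 0, 0, 0],
    [-0.04, 0, 0, 0, 0, 0, 0],
    [-0.06, 0, 0, 0, 0, 0, 0],
    [-0.08, 0, 0, 0, 0, 0, 0]
  ]
}}

```text
time: 24.72
ee_pos: [0.6723, -0.1546, -0.0038]
eef_rot: [0.96, 0.281, 0.0, 0.0]
ft_force: [8.5, 1.1, -0.4]
width: 0.0004
```

```bash
python3 st.py
```

```text
t 24.73 along 0.1910 lat -0.0010 z -0.0038 F along 7.70 lat 3.66 z -0.44
```

Call:
{"method": "play_rows", "body": {
  "motion": [
    [-0.01, 0, 0, 0, 0, 0, 0],
    [-0.02, 0, 0, 0, 0, 0, 0],
    [-0.03, 0, 0, 0, 0, 0, 0],
    [-0.04, 0, 0, 0, 0, 0, 0]
  ]
}}

```text
time: 25.22
ee_pos: [0.6663, -0.1587, -0.0039]
eef_rot: [0.96, 0.281, 0.001, 0.0]
ft_force: [6.9, -0.9, 0.6]
width: 0.0004
```

Call:
{"method": "play_rows", "body": {
  "motion": [
    [-0.01, 0, 0, 0, 0, 0, 0],
    [-0.02, 0, 0, 0, 0, 0, 0]
  ]
}}

```text
time: 25.48
ee_pos: [0.6615, -0.1611, -0.0042]
eef_rot: [0.96, 0.281, -0.0, -0.0]
ft_force: [5.2, 0.8, 0.7]
width: 0.0004
```

Call:
{"method": "play_rows", "body": {
  "motion": [
    [-0.01, 0, 0, 0, 0, 0, 0],
    [-0.02, 0, 0, 0, 0, 0, 0]
  ]
}}

```text
time: 25.72
ee_pos: [0.6584, -0.1632, -0.0042]
eef_rot: [0.96, 0.281, -0.0, -0.0]
ft_force: [5.1, -0.1, -1.7]
width: 0.0004
```

```bash
python3 st.py
```

```text
t 25.73 along 0.1747 lat -0.0013 z -0.0042 F along 4.29 lat 2.85 z -1.66
```

Call:
{"method": "play_rows", "body": {
  "motion": [
    [-0.01, 0, 0, 0, 0, 0, 0],
    [-0.02, 0, 0, 0, 0, 0, 0],
    [-0.02, 0, 0, 0, 0, 0, 0]
  ]
}}

```text
time: 26.1
ee_pos: [0.6549, -0.1655, -0.0041]
eef_rot: [0.96, 0.281, -0.0, -0.0]
ft_force: [3.6, 0.5, -1.6]
width: 0.0006
```

Call:
{"method": "play_rows", "body": {
  "motion": [
    [-0.01, 0, 0, 0, 0, 0, 0],
    [-0.02, 0, 0, 0, 0, 0, 0],
    [-0.02, 0, 0, 0, 0, 0, 0]
  ]
}}

```text
time: 26.48
ee_pos: [0.6517, -0.1674, -0.0041]
eef_rot: [0.96, 0.281, -0.0, -0.0]
ft_force: [4.1, -0.4, -1.8]
width: 0.0004
```

```bash
python3 st.py;python3 st.py
```

```text
t 26.48 along 0.1668 lat -0.0014 z -0.0041 F along 3.25 lat 2.56 z -1.78
t 26.48 along 0.1668 lat -0.0014 z -0.0041 F along 3.25 lat 2.56 z -1.78
```

Call:
{"method": "play_rows", "body": {
  "motion": [
    [-0.01, 0, 0, 0, 0, 0, 0],
    [-0.02, 0, 0, 0, 0, 0, 0],
    [-0.02, 0, 0, 0, 0, 0, 0]
  ]
}}

```text
time: 26.85
ee_pos: [0.6492, -0.169, -0.004]
eef_rot: [0.96, 0.281, 0.001, -0.0]
ft_force: [8.1, 0.2, -4.6]
width: 0.0005
```

Call:
{"method": "play_rows", "body": {
  "motion": [
    [-0.01, 0, 0, 0, 0, 0, 0],
    [-0.02, 0, 0, 0, 0, 0, 0],
    [-0.02, 0, 0, 0, 0, 0, 0]
  ]
}}

```text
time: 27.22
ee_pos: [0.6462, -0.171, -0.0039]
eef_rot: [0.96, 0.282, 0.001, -0.0]
ft_force: [8.5, 2.2, -5.8]
width: 0.0003
```

Call:
{"method": "play_rows", "body": {
  "motion": [
    [-0.005, 0, 0, 0, 0, 0, 0],
    [-0.005, 0, 0, 0, 0, 0, 0]
  ]
}}

```text
time: 27.48
ee_pos: [0.6448, -0.1719, -0.0039]
eef_rot: [0.96, 0.281, 0.0, -0.0]
ft_force: [5.2, 0.8, -2.3]
width: 0.0006
```

```bash
python3 st.py; python3 - <<'E'
from h import *
w=eyes.camera("wrist")
for k,z in dict(release_top=.066,gauge_block=.01,tray_front=.0285).items():
    for d in eyes.landmark_of(w,k)[:2]: print(k,round(d["p"],2),np.array(d["xy"]).round(1),atz(w,d["xy"],z))
E
```

```text
t 27.48 along 0.1585 lat -0.0013 z -0.0039 F along 4.77 lat 2.15 z -2.27
gauge_block 0.78 [256.9 300.8] [ 0.59326492 -0.20691902  0.01      ]
```

```bash
cat > av.py <<'E'
from h import *
u=np.array([.842,.539]);o=np.array([.512,-.2585])
F=[]
for i in range(4):
    eyes.camera("top");s=r.read_state();F.append(s["ft_force"])
print(s["time"],(s["ee_pos"][:2]-o)@u,np.round(F,1).tolist())
E
python3 av.py
```

```text
27.875 0.15835293849123713 [[6.8, 0.1, -3.2], [6.2, 0.1, -3.5], [6.3, 0.9, -2.7], [5.9, -0.3, -2.6]]
```

Call:
{"method": "play_rows", "body": {
  "motion": [
    [-0.005, 0, 0, 0, 0, 0, 0],
    [-0.005, 0, 0, 0, 0, 0, 0]
  ]
}}

```text
time: 28.12
ee_pos: [0.6437, -0.1726, -0.004]
eef_rot: [0.96, 0.281, 0.0, -0.0]
ft_force: [5.1, 0.6, -1.8]
width: 0.0005
```

```bash
python3 av.py
```

```text
28.325 0.15722852613300686 [[5.4, 1.2, -3.1], [6.2, 0.7, -2.3], [4.9, 1.3, -1.7], [5.2, -0.1, -2.6]]
```

Call:
{"method": "play_rows", "body": {
  "motion": [
    [0.02, 0, 0, 0, 0, 0, 0],
    [0.06, 0, 0, 0, 0, 0, 0],
    [0.15, 0, 0, 0, 0, 0, 0],
    [0.25, 0, 0, 0, 0, 0, 0],
    [0.25, 0, 0, 0, 0, 0, 0]
  ]
}}

```text
time: 28.95
ee_pos: [0.686, -0.1441, -0.0044]
eef_rot: [0.959, 0.282, -0.0, -0.0]
ft_force: [0.6, -0.1, -0.9]
width: 0.0006
```

```bash
cat > tf.py <<'E'
from h import *
u=np.array([.842,.539]);v=np.array([.539,-.842]);o=np.array([.512,-.2585])
f=lambda X:np.round(((X[:2]-o)@u,(X[:2]-o)@v),4)
for n in("wrist","top","side"):
    w=eyes.camera(n)
    for k,z in dict(tray_front=.0285,tray_pocket=.01,gauge_block=.01,release_top=.066,caddy=0).items():
        for d in eyes.landmark_of(w,k)[:3]:
            a=f(atz(w,d["xy"],z))
            if abs(a[1])<.05: print(n,k,round(d["p"],2),np.round(d["xy"],1),a)
    save(w,"tf_"+n+".png")
w=cv2.imread("pics/tf_wrist.png",0)
print([round(float(x)) for x in w[60:235,240:272].mean(1)])
E
python3 tf.py
```

```text
wrist tray_front 0.49 [254.5 295.8] [ 0.1654 -0.0025]
top release_top 0.52 [293.9 169.9] [-0.0013 -0.0019]
top caddy 0.97 [278.8 161.2] [ 0.0449 -0.0153]
top caddy 0.21 [291.7 168.8] [0.008  0.0039]
side tray_front 0.46 [193.9 194.7] [ 0.1691 -0.0288]
side tray_pocket 0.52 [209.1 194.4] [0.1162 0.0054]
side gauge_block 0.73 [204.3 197.7] [ 0.1347 -0.0186]
side release_top 0.43 [240.  175.8] [0.0073 0.0124]
side caddy 0.8 [231.8 195.7] [0.0391 0.0007]
[154, 156, 158, 157, 157, 156, 156, 158, 159, 161, 162, 162, 163, 162, 162, 163, 163, 164, 164, 164, 164, 164, 164, 164, 167, 167, 168, 167, 165, 164, 163, 163, 163, 164, 164, 163, 160, 160, 160, 160, 160, 160, 160, 161, 162, 160, 160, 159, 161, 161, 162, 160, 159, 158, 156, 156, 156, 157, 156, 157, 158, 157, 157, 157, 157, 157, 157, 156, 156, 156, 155, 156, 156, 159, 160, 160, 160, 159, 157, 154, 150, 148, 146, 148, 151, 154, 157, 155, 148, 138, 131, 126, 123, 121, 118, 115, 112, 108, 106, 101, 96, 91, 87, 83, 81, 80, 81, 83, 85, 89, 94, 100, 103, 107, 112, 117, 122, 128, 133, 137, 144, 149, 154, 162, 165, 168, 171, 173, 174, 174, 173, 170, 169, 168, 167, 167, 165, 163, 161, 159, 160, 160, 160, 160, 161, 162, 164, 165, 168, 169, 164, 156, 146, 137, 130, 124, 117, 110, 103, 96, 91, 82, 77, 69, 56, 39, 28, 24, 21, 16, 15, 13, 16, 16, 16]
```

Side view puts the panel back at (194,195), the half-catch position, so it had not latched. I'll push again, reading the force at each step.

Call:
{"method": "play_rows", "body": {
  "motion": [
    [-0.04, 0, 0, 0, 0, 0, 0],
    [-0.08, 0, 0, 0, 0, 0, 0],
    [-0.12, 0, 0, 0, 0, 0, 0],
    [-0.125, 0, 0, 0, 0, 0, 0],
    [-0.125, 0, 0, 0, 0, 0, 0]
  ]
}}

```text
time: 30.48
ee_pos: [0.6646, -0.1594, -0.0038]
eef_rot: [0.96, 0.281, 0.0, 0.0]
ft_force: [0.5, -0.1, -0.5]
width: 0.0004
```

Call:
{"method": "play_rows", "body": {
  "motion": [
    [-0.01, 0, 0, 0, 0, 0, 0],
    [-0.02, 0, 0, 0, 0, 0, 0],
    [-0.02, 0, 0, 0, 0, 0, 0]
  ]
}}

```text
time: 30.85
ee_pos: [0.6617, -0.161, -0.0039]
eef_rot: [0.96, 0.281, 0.0, -0.0]
ft_force: [3.7, 2.1, -1.3]
width: 0.0005
```

Call:
{"method": "play_rows", "body": {
  "motion": [
    [-0.01, 0, 0, 0, 0, 0, 0],
    [-0.02, 0, 0, 0, 0, 0, 0],
    [-0.02, 0, 0, 0, 0, 0, 0]
  ]
}}

```text
time: 31.22
ee_pos: [0.6576, -0.1637, -0.0039]
eef_rot: [0.96, 0.281, -0.0, -0.0]
ft_force: [2.9, 3.1, -1.1]
width: 0.0003
```

Call:
{"method": "play_rows", "body": {
  "motion": [
    [-0.01, 0, 0, 0, 0, 0, 0],
    [-0.02, 0, 0, 0, 0, 0, 0],
    [-0.02, 0, 0, 0, 0, 0, 0]
  ]
}}

```text
time: 31.6
ee_pos: [0.6542, -0.166, -0.004]
eef_rot: [0.96, 0.281, -0.0, -0.0]
ft_force: [1.3, 1.7, -1.0]
width: 0.0005
```

Call:
{"method": "play_rows", "body": {
  "motion": [
    [-0.01, 0, 0, 0, 0, 0, 0],
    [-0.02, 0, 0, 0, 0, 0, 0],
    [-0.02, 0, 0, 0, 0, 0, 0]
  ]
}}

```text
time: 31.98
ee_pos: [0.6513, -0.1679, -0.0039]
eef_rot: [0.96, 0.281, 0.0, 0.0]
ft_force: [4.1, 3.3, -2.7]
width: 0.0005
```

```bash
python3 st.py
```

```text
t 31.98 along 0.1661 lat -0.0012 z -0.0039 F along 5.23 lat -0.58 z -2.68
```

Call:
{"method": "play_rows", "body": {
  "motion": [
    [-0.01, 0, 0, 0, 0, 0, 0],
    [-0.02, 0, 0, 0, 0, 0, 0],
    [-0.02, 0, 0, 0, 0, 0, 0]
  ]
}}

```text
time: 32.35
ee_pos: [0.6485, -0.1697, -0.0039]
eef_rot: [0.96, 0.281, 0.001, 0.0]
ft_force: [7.8, 2.9, -3.2]
width: 0.0003
```

Call:
{"method": "play_rows", "body": {
  "motion": [
    [-0.01, 0, 0, 0, 0, 0, 0],
    [-0.02, 0, 0, 0, 0, 0, 0],
    [-0.02, 0, 0, 0, 0, 0, 0]
  ]
}}

```text
time: 32.72
ee_pos: [0.6446, -0.1723, -0.0039]
eef_rot: [0.96, 0.281, 0.0, 0.0]
ft_force: [4.4, 2.1, -2.1]
width: 0.0008
```

Call:
{"method": "play_rows", "body": {
  "motion": [
    [-0.01, 0, 0, 0, 0, 0, 0],
    [-0.02, 0, 0, 0, 0, 0, 0],
    [-0.02, 0, 0, 0, 0, 0, 0]
  ]
}}

```text
time: 33.1
ee_pos: [0.6408, -0.1748, -0.0039]
eef_rot: [0.96, 0.281, -0.0, 0.0]
ft_force: [3.4, -0.2, -1.2]
width: 0.0001
```

```bash
python3 st.py
```

```text
t 33.10 along 0.1535 lat -0.0010 z -0.0039 F along 2.76 lat 1.96 z -1.20
```

A small bump at about 0.162, with the tray moving on freely afterwards. So it's not home yet, and I continue.

Call:
{"method": "play_rows", "body": {
  "motion": [
    [-0.01, 0, 0, 0, 0, 0, 0],
    [-0.02, 0, 0, 0, 0, 0, 0],
    [-0.02, 0, 0, 0, 0, 0, 0]
  ]
}}

```text
time: 33.48
ee_pos: [0.639, -0.1761, -0.0038]
eef_rot: [0.96, 0.281, 0.001, 0.0]
ft_force: [9.0, 2.2, -6.2]
width: 0.0006
```

Call:
{"method": "play_rows", "body": {
  "motion": [
    [-0.01, 0, 0, 0, 0, 0, 0],
    [-0.01, 0, 0, 0, 0, 0, 0]
  ]
}}

```text
time: 33.72
ee_pos: [0.6389, -0.1761, -0.0037]
eef_rot: [0.959, 0.282, 0.003, 0.0]
ft_force: [16.2, 4.7, -10.6]
width: 0.0005
```

```bash
python3 st.py
```

```text
t 33.73 along 0.1513 lat -0.0010 z -0.0037 F along 16.19 lat 4.83 z -10.57
```

Firm stop at 0.1513 (about the rubber), right after the force gave way. Back off and check.

Call:
{"method": "play_rows", "body": {
  "motion": [
    [0.015, 0, 0, 0, 0, 0, 0],
    [0.04, 0, 0, 0, 0, 0, 0],
    [0.1, 0, 0, 0, 0, 0, 0],
    [0.2, 0, 0, 0, 0, 0, 0],
    [0.25, 0, 0, 0, 0, 0, 0]
  ]
}}

```text
time: 34.35
ee_pos: [0.6787, -0.1497, -0.0041]
eef_rot: [0.96, 0.282, -0.0, -0.0]
ft_force: [-0.0, 0.8, 0.3]
width: 0.0004
```

```bash
python3 tf.py | grep -v '^\['; python3 st.py; python3 - <<'E'
import cv2,numpy as np
a=cv2.imread("pics/s1.png");b=cv2.imread("pics/tf_side.png",0).astype(int)
# panel column profile rows 185-200, bright sheet
print(b[192:202,176:226].mean(0).round().astype(int).tolist())
print(cv2.imread("pics/side0.png",0)[192:202,176:226].mean(0).round().astype(int).tolist())
E
```

```text
wrist tray_front 0.7 [254.9 314.3] [ 0.1402 -0.0016]
top release_top 0.42 [294.  169.2] [ 0.0001 -0.0007]
top caddy 0.56 [278.4 159.9] [ 0.0486 -0.0143]
side tray_front 0.66 [201.  192.4] [ 0.1444 -0.0146]
side tray_pocket 0.58 [217.5 196.4] [ 0.0901 -0.0173]
side gauge_block 0.7 [320.2 180.8] [-0.2934  0.043 ]
side release_top 0.58 [242.5 174.9] [-0.0025  0.019 ]
side caddy 0.95 [231.5 195.7] [0.0401 0.0009]
t 35.25 along 0.1979 lat -0.0012 z -0.0039 F along 0.53 lat -1.40 z -0.13
[60, 60, 61, 62, 61, 61, 50, 42, 40, 44, 54, 57, 56, 69, 73, 65, 67, 67, 71, 78, 87, 91, 95, 98, 83, 69, 69, 102, 101, 92, 113, 122, 123, 122, 122, 115, 110, 88, 87, 87, 88, 88, 88, 88, 88, 89, 89, 89, 90, 90]
[59, 60, 60, 60, 60, 60, 60, 58, 57, 58, 70, 80, 84, 88, 95, 94, 98, 80, 71, 91, 121, 170, 177, 172, 171, 174, 182, 189, 206, 210, 209, 207, 208, 200, 166, 128, 100, 89, 90, 90, 90, 91, 90, 92, 91, 92, 92, 92, 92, 92]
```

Panel stays in at side (201,192), along 0.142, about 25 mm in from the half-catch: latched. Lift away, final check.

Call:
{"method": "play_rows", "body": {
  "motion": [
    [0.1, 0, -0.1, 0, 0, 0, 0],
    [0.1, 0, -0.3, 0, 0, 0, 0],
    [0.1, 0, -0.5, 0, 0, 0, 0],
    [0, 0, -0.7, 0, 0, 0, 0],
    [-0.1, 0, -0.8, 0, 0, 0, 0]
  ]
}}

```text
time: 35.88
ee_pos: [0.6618, -0.1617, 0.1588]
eef_rot: [0.96, 0.281, 0.001, 0.001]
ft_force: [0.0, -0.3, -0.2]
width: 0.0004
```

```bash
python3 tf.py | grep -v '^\['; python3 - <<'E'
from h import *
np.set_printoptions(precision=3,suppress=True)
p=eyes.camera("top")
for k in("weld_magnet","v_block","tape_measure","angle_end_b","gauge_block"):
    for d in eyes.landmark_of(p,k)[:2]: print(k,round(d["p"],2),atz(p,d["xy"],0))
E
```

```text
wrist tray_front 0.83 [254.1 206.8] [ 0.1426 -0.0017]
wrist gauge_block 0.79 [254.9 235.2] [ 0.094  -0.0006]
wrist gauge_block 0.46 [253.2 320.9] [-0.0529 -0.0032]
wrist release_top 0.68 [255.1 321.6] [-0.0026 -0.0004]
top caddy 0.55 [279.6 160.4] [ 0.0457 -0.0122]
side tray_front 0.58 [200.6 194.7] [ 0.1473 -0.0335]
side tray_pocket 0.56 [215.1 195.8] [ 0.0975 -0.0106]
side gauge_block 0.55 [214.4 192.5] [0.0967 0.0178]
side release_top 0.41 [242.9 177.7] [ 0.0007 -0.0072]
side caddy 0.84 [232.4 195.6] [0.0369 0.0011]
weld_magnet 0.66 [0.57 0.18 0.  ]
v_block 0.83 [ 0.473 -0.418  0.   ]
tape_measure 0.7 [0.638 0.018 0.   ]
angle_end_b 0.62 [0.403 0.161 0.   ]
gauge_block 0.8 [ 0.311 -0.5    0.   ]
```

```bash
python3 -c "
from h import *
print(job.close_job())"
```

```text
the job is handed in; nothing more can be done
None
```

I pressed the plunger until the tray popped out, set the smaller block in the pocket, and pushed the tray past the half-catch to home. I then handed the job in at about 37 s.

**Last checks:**
- After I backed off, the tray front stayed about 25 mm in from the half-catch in the wrist and side views for about 2 s. I take it as latched. The second click itself was never sensed; I infer it from the force giving way and then a firm stop.
- The block read as centred in the pocket.
- The magnet, V-block, tape measure, angle offcut and larger look-alike block read within about 1 cm of where they started, which is about the networks' scatter from that camera.

**What failed or disagreed:**
- The fingertips ended about 28 mm above the reported TCP. I found this on the way down to the plunger, and corrected for it by camera and by feel.
- The first push stopped just short of the second click, and the tray came back to the half-catch. I had to push a second time.
- The push ended on what I took to be the rubber stop, with about 17 N across the table and 20 N in all at the wrist. That is under the 22 N limit but firmer than intended.
- The viewer's 12-picture limit was used up before the block was set down. The placing and the final checks rest on network readings and forces, not on pictures I viewed.

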